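Close the swing coupler on the decorating stand's boom tube

TASK

Close the open tube coupler on the pot-decorating stand so that it is ready for the spanner: swing its hinged half over the boom tube and press its lug down by feel until the rubber lining bears firmly on the tube, then draw the bolt out, swing it up and drop it into the slot so that its flanged nut sits down behind the lips of the lug, forcing nothing. Let go, and leave the other things on the bench as they are.

Things in the scene. Friction and masses are not known exactly. Their poses are not given: they have to be found in the camera images.
- coupler: steel tube coupler's fixed half, bolted upright on the stand's black bed plate (bed top 12 mm above the bench). Origin: centre of its foot, on the bed. z up; y along the boom tube, whose axis is 78 mm above the origin; x across it: hinge pin of the hinged half at x +42, z 78 mm (side away from the robot), swing bolt's pin at x -50, z 40 mm (robot's side). 50 mm long in y
- tube: the stand's level boom tube, 48 mm across; fixed. Origin on its axis, y along it. At its +y end a casserole stands upside down on a pot rest (centre 275 mm along +y from this origin, 79 mm radius, top 232 mm above the bench)
- flap: the coupler's hinged half, 46 mm long in y. Origin on the hinge pin; turns about its y. Shut, its axes are parallel to the coupler's and it reaches over the tube to a 44 mm wide slotted lug at x -60 to -112 mm. Starts standing up, open 1.0 to 1.4 rad. Stiff hinge (0.3 N m): stays where left. Rubber lining worn by 0 to 3 mm, unseen: it meets the tube 0 to 0.07 rad past parallel
- crown (a point): centre of the hinged half's flat crown, 40 x 36 mm, the place to push it over: at x -50, z +38 mm from the hinge pin in the hinged half's axes; z is the outward normal
- nut_seat (a point): centre of the lug's nut seat, at x -92, z +5 mm in the hinged half's axes; z out of it, -x to the slot's open end. Slot 17 mm wide, from 8 mm behind to the lug's end 20 mm before. From 14.5 mm before to the end a 3 mm high lip each side. The 13 mm wide cheeks beside the slot are the place to press, a fingertip on each: 2 to 5 N moves it, some 10 N bears firmly on the tube, over 24 N spoils the lining
- hinge_pin (a point): on the hinge pin's axis, mid length
- bolt_pin (a point): on the axis of the pin that the bolt swings about, mid length: 50 mm from the tube axis towards the robot's side and 38 mm below it
- bolt: swing bolt, 14 mm thick, with a flanged nut; 0.16 to 0.19 kg. Origin on its axis, z to its free end; fully in, the origin is on the bolt pin. Starts leaning 0.95 to 1.2 rad outwards from upright, stays where left (0.085 N m), swings in the coupler's x-z plane, slides up to 20 mm out along itself, and back in by its weight. Draw it out some 15 mm to pass over the lips
- nut_face (a point): centre of the underside of the nut's flange, 36.5 mm along the bolt from its origin. Flange 30 mm across, 4 mm thick, then a hexagon nut 24 mm across flats, 12 mm high; above it bare thread to the bolt's end
- bolt_end (a point): centre of the free end of the bolt, 85 mm along it from its origin. The last 32 mm are bare thread, 14 mm thick: the place to pinch
- spanner: loose open-ended spanner, 200 mm, lying on the bench; leave it
- water_bottle: loose green glass bottle, 64 mm across, 220 mm high, standing; leave it. Origin under its centre
- casserole: loose white enamel casserole, 170 mm across, 90 mm high, standing on the bench; leave it. Origin under its centre
- tape_measure: loose red tape measure, 65 by 30 by 55 mm, on the bench; leave it. Origin under its centre

How it is judged:
By the outcome, as a careful person would: the job done as asked, in the order asked, and still so for the second after the job is handed in, with the robot touching nothing.
It also fails if it takes over 53 s, if anything falls off the work surface, if the arm or the gripper's body presses on something with over 40 N, if the wrist force passes 120 N, or if a joint passes its speed limit or range.

ROBOT

A 7-joint arm with a two-finger parallel gripper is mounted at the origin on the work surface. World frame = base frame: x ahead of the robot, y to its left, z up, the work surface at z = 0. Lengths are in m, angles in rad, forces in N, time in s.
With the tool pointing down it reaches from about 0.4 to 0.9 m from the base axis. Payload 5.5 kg.
Tool frame: the origin (TCP) lies midway between the tips of the shut fingers; the grasp point (between the pads) lies 19 mm behind it (manip.grip_depth is the distance from the TCP to the grasp point, in m); z points along the fingers, x is the direction in which the jaws open and shut, and the axes are right-handed (so a half turn about z gives the same grasp; the last joint's range is limited). The gripper opens to 92 mm and grips with 3 to 60 N. Pads are 19 mm wide; open, the fingers measure 130 mm over their backs; the gripper's body (75 mm by 190 mm) begins 47 mm behind the grasp point.
Start: joints at [-1.033, 0.501, -0.427, 1.55, 0.221, 1.138, -0.21], TCP at [0.176, 0.626, 0.227] pointing down, gripper open.
Joint ranges: [-2.88, 2.88], [-0.31, 2.03], [-1.54, 1.56], [0.2, 2.42], [-1.41, 4.55], [0.19, 2.02], [-2.57, 2.57]. Speed limits (rad/s): [2.57, 2.57, 3.14, 3.14, 3.14, 3.14, 3.14].

INTERFACE

Orientations are given as a unit quaternion [x, y, z, w].
In Python, from bench import manip, effector, viewer gives the robot as it stands. Calls block until the motion is done:
- manip.move_pose(position, orientation): joint-space move of the TCP to a pose.
- manip.servo_line(position, ori=None, vel=0.15): straight line of the TCP; ori=None keeps the orientation; vel is the mean speed in m/s.
- manip.movej(angles): joint-space move.
- effector.open_jaws() and effector.close(f_grip=None): open the fingers fully, or close them until they stop; f_grip is the grip in N (None keeps the last).
- manip.sleep(seconds).
- manip.solve_ik(position, orientation): joint angles nearest the present ones, or None.
- viewer.get_image(name): name is "side" or "top" or "wrist"; returns the picture (400x640x3 uint8, red, green, blue); there is no depth.
- viewer.get_calibration(name): a dict with "vfov" (degrees; the focal length in pixels is half the picture's height over the tangent of half this angle, whatever the lens; pixels are square), "cx", "cy" (the principal point, pixels), "eye" and "attitude" of the camera in the world. Camera axes: x right, y down, z forward; pixel columns grow to the right and rows downward; lengths in m; the calibration is good to about 2 mm. A picture is of the moment at which its call begins: read the wrist's pose just before it. get_calibration takes no time and is no camera call; for the wrist camera it gives the pose at the moment of the call.
A pose or a line that the arm cannot do raises manip.PlanningError and nothing moves.
- manip.hand_in(): hands the job in, once; it reports no verdict.
Readings, each from a call of its own:
- manip.current_clock(): time.
- manip.current_q(): joint angles.
- manip.current_joint_velocities(): joint speeds.
- manip.current_tau(): joint torques, N m.
- manip.current_tool_pos(): TCP position.
- manip.current_tcp_rot(): TCP orientation.
- manip.current_force(): force on the tool from outside, world axes, zero at the start.
- manip.current_wrist_torque(): the same for the moment, N m.
- manip.current_finger_gap(): finger opening in m.
Only numpy, scipy, OpenCV 4.12 (cv2) and the standard library are available. Lean on these libraries where they do the work, as an engineer would, in place of code of your own. Each camera call takes 0.05 s, during which the arm holds its last target. There are 200 camera calls.

## Working session

There is one attempt and no reset: what is moved stays moved. The work goes in short steps, each a Python script; the robot and the scene stay as the last script left them, time stands still between calls to the robot, and variables do not carry over. Pictures are saved under pics/ and viewed, about 8 in all and at most 12, crops included, and the job is handed in when it is done.

```bash
mkdir -p pics; ls; python3 - <<'E'
from bench import manip, effector, viewer
import cv2
for n in ("side","top"):
    c=viewer.get_calibration(n); print(n,c)
    cv2.imwrite(f"pics/{n}0.png",viewer.get_image(n)[:,:,::-1])
print(viewer.get_calibration("wrist"))
print(manip.current_clock(),manip.current_tcp_rot(),manip.current_force(), manip.grip_depth)
E
```

```text
pics
side {'vfov': 43.49110167682503, 'cx': 318.1643197509913, 'cy': 202.87517659135065, 'eye': array([ 0.38391595, -1.03567862,  1.19413183]), 'attitude': array([ 0.93223005, -0.05095781,  0.02462281, -0.35741314])}
top {'vfov': 49.24743980653885, 'cx': 317.7619026617718, 'cy': 193.08426302784784, 'eye': array([ 0.33501128, -0.03301447,  1.34454882]), 'attitude': array([ 0.71440834, -0.69612635,  0.04847181, -0.05176218])}
{'vfov': 68.97180788637138, 'cx': 316.5668024113526, 'cy': 203.94625542370133, 'eye': array([0.09898445, 0.6462151 , 0.38422305]), 'attitude': array([0.78833635, 0.59696524, 0.08897999, 0.11933506])}
0.1 [ 7.97300081e-01  6.03582487e-01 -7.17980775e-04  4.96248530e-04] [-0.0915119  -0.41563393 -0.25271417] 0.0188
```

View pics/side0.png

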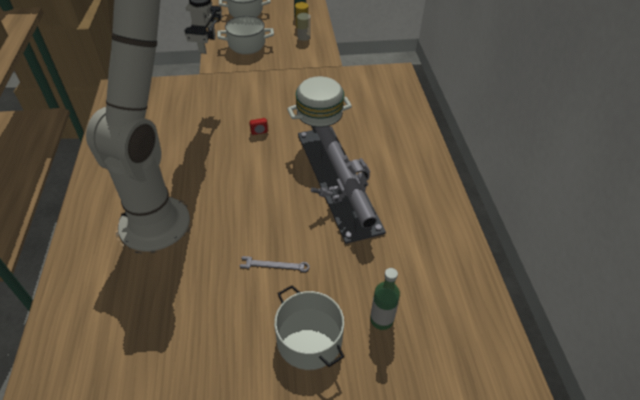

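View pics/top0.png

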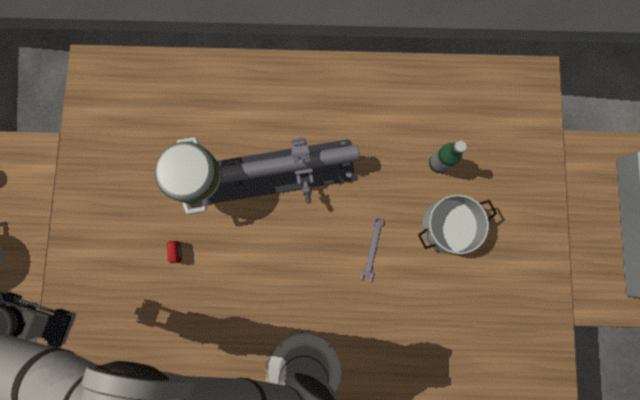

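Both views show the coupler: near (303,163) in the top view and (345,180) in the side view. The flap is standing open and the bolt is leaning towards the robot. I'll enlarge both into one picture.

```bash
python3 - <<'E'
import cv2,numpy as np
a=cv2.imread("pics/top0.png")[130:210,205:365]; b=cv2.imread("pics/side0.png")[125:245,290:390]
a=cv2.resize(a,None,fx=5,fy=5,interpolation=cv2.INTER_CUBIC); b=cv2.resize(b,None,fx=5,fy=5,interpolation=cv2.INTER_CUBIC)
cv2.imwrite("pics/a.png",np.clip(a*1.6,0,255)); 
cv2.imwrite("pics/b.png",np.clip(b*1.6,0,255))
E
```

```text
[ WARN:0@0.094] global loadsave.cpp:1063 imwrite_ Unsupported depth image for selected encoder is fallbacked to CV_8U.
```

View pics/a.png

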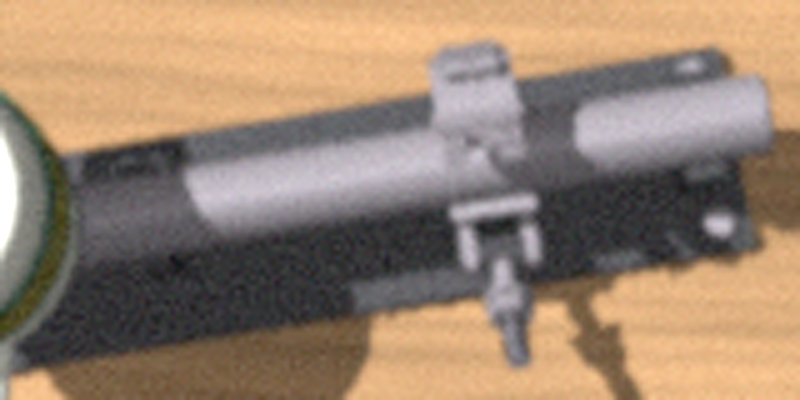

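View pics/b.png

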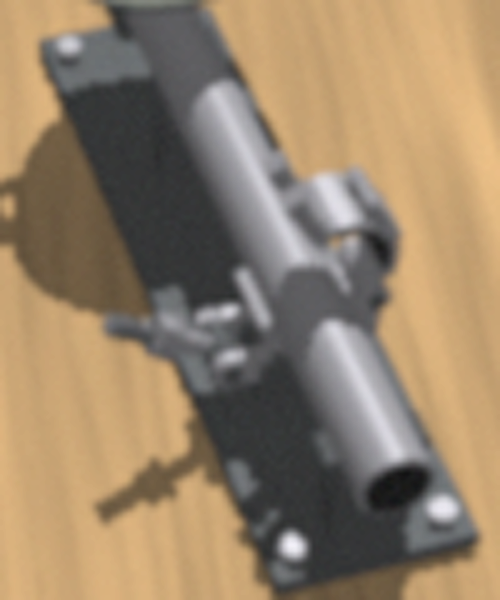

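```bash
cat > h.py <<'E'
import numpy as np, cv2
from scipy.spatial.transform import Rotation as R
from scipy.optimize import least_squares
def proj(c,P):
    f=200/np.tan(np.radians(c["vfov"])/2)
    p=(np.atleast_2d(P)-c["eye"])@R.from_quat(c["attitude"]).as_matrix()
    return np.c_[c["cx"]+f*p[:,0]/p[:,2], c["cy"]+f*p[:,1]/p[:,2]]
class Scene:  # params: x,y of coupler origin, yaw, bolt lean, flap opening
    def __init__(s,x,y,yaw,lean,opn): s.o=np.array([x,y,.012]); s.Rz=R.from_euler('z',yaw).as_matrix(); s.lean=lean; s.opn=opn; s.yaw=yaw
    def cp(s,p): return s.o+s.Rz@np.array(p,float)
    def flap(s,p,opn=None):   # open: rotates -x side up about hinge
        a=s.opn if opn is None else opn
        # point (-1,0,0) -> (-cos a, 0, sin a)
        return s.cp(np.array([.042,0,.078])+R.from_euler('y',a).as_matrix()@np.array(p,float))
    def bolt(s,l,lean=None,side=0):
        a=s.lean if lean is None else lean
        return s.cp(np.array([-.050-l*np.sin(a),side,.040+l*np.cos(a)]))
E
python3 - <<'E'
from h import *
from bench import manip, viewer
T=viewer.get_calibration("top"); S=viewer.get_calibration("side")
t=lambda u,v:np.array([205+u/5,130+v/5]); s=lambda u,v:np.array([290+u/5,125+v/5])
def res(q):
    x,y,yaw,lean,opn,L=q; c=Scene(x,y,yaw,lean,opn)
    r=[]
    r+=list(proj(T,c.bolt(.085))[0]-t(519,362)); r+=list(proj(S,c.bolt(.085))[0]-s(108,325))
    e=c.cp([0,-L,.078])
    r+=list(proj(T,e)[0]-t(768,114)); r+=list(proj(S,e)[0]-s(399,487))
    far=proj(T,c.cp([0,.15,.078]))[0]; near=proj(T,e)[0]
    d=(far-near)/np.linalg.norm(far-near); w=t(225,196)-near; r.append(d[0]*w[1]-d[1]*w[0])
    r+=list(proj(T,c.flap([-.112,0,0]))[0]-t(472,52))
    return np.array(r)
o=least_squares(res,[.6,.05,.1,1.08,1.2,.12]); print(o.x.round(4)); print(res(o.x).round(1))
np.save("q0.npy",o.x)
c=Scene(*o.x[:5])
for n,p in dict(pin=c.bolt(0),end=c.bolt(.085),hinge=c.flap([0,0,0]),lug=c.flap([-.112,0,0]),seat=c.flap([-.092,0,.005],0)).items(): print(n,p.round(3),proj(T,p)[0].round(1),proj(S,p)[0].round(1))
E
```

```text
[0.6094 0.0225 0.1891 1.0346 1.474  0.1668]
[ 0.3 -1.  -1.1  0.1 -0.1 -1.3 -1.3  0.5 -0.2 -0.3  0. ]
pin [0.56  0.013 0.052] [305.6 179.3] [333.1 194.8]
end [ 0.489 -0.001  0.095] [309.1 201.4] [310.5 190.1]
hinge [0.651 0.03  0.09 ] [300.3 146.8] [361.7 180.1]
lug [0.64  0.028 0.201] [299.1 140.4] [361.  154.1]
seat [0.56  0.013 0.095] [305.1 176.8] [333.5 185.2]
```

The fit residuals are about 1 px, and the bolt lean of 1.03 is inside the given range. Next: pose helpers, an IK check of the plan, and close wrist views.

```bash
cat >> h.py <<'E'
D=np.array([[0,1,0],[1,0,0],[0,0,-1.]])   # tool x along coupler y, tool y along coupler x, z down
def ori(c,b=0.,side=0.,flip=False):
    """b>0: tool z towards -x (b=-lean: tool along the bolt); side>0: tool z towards +y"""
    M=c.Rz@R.from_euler('y',b).as_matrix()@R.from_euler('x',side).as_matrix()@D
    if flip: M=M@np.diag([-1,-1,1])
    return R.from_matrix(M).as_quat()
def zax(q): return R.from_quat(q).as_matrix()[:,2]
def shot(name):
    from bench import viewer
    c=viewer.get_calibration("wrist"); im=viewer.get_image("wrist")[:,:,::-1]
    cv2.imwrite(f"pics/{name}.png",im); np.save(f"pics/{name}.npy",c,allow_pickle=True)
    return c,im
def cal(name): return np.load(f"pics/{name}.npy",allow_pickle=True).item()
E
python3 - <<'E'
from h import *
from bench import manip, effector, viewer
c=Scene(*np.load("q0.npy")[:5])
for flip in (0,1):
  print("flip",flip)
  for d in (0,.3,.6,.9):   # bolt: tool tilt=-(lean)+d
    out=[]
    for th in (1.03,.7,.35,0):
        q=ori(c,-th+d,flip=flip); p=c.bolt(.074+.017,th)+.0188*zax(q); s=manip.solve_ik(p,q); out.append(None if s is None else np.round(s,2).tolist())
    print(d,*out,sep="\n  ")
  for b in (0,.3,.6):
    print("push",b,[manip.solve_ik(c.flap([-.05,0,.05],a),ori(c,b,flip=flip)) is not None for a in (1.5,1.2,.6,0)])
effector.close(10)
for flip in (1,0):
  q1=ori(c,flip=flip); s=1 if not flip else -1
  try:
    manip.move_pose(c.cp([-.02+.08*s,0,.27]),q1); break
  except manip.PlanningError as e: print("no",flip,e)
print("flip used",flip,manip.current_clock()); shot("w1")
q2=ori(c,0,.7,flip=flip); p2=c.cp([-.02+.08*s,0,.09])-.2*zax(q2)
try: manip.move_pose(p2,q2); shot("w2")
except manip.PlanningError as e: print(e)
print(manip.current_clock(),manip.current_q())
for n in("w1","w2"):
  try: print(n,{k:np.round(v,3) for k,v in cal(n).items()},proj(cal(n),[c.bolt(0),c.bolt(.085),c.flap([-.112,0,0])]).round())
  except Exception as e: print(e)
E
```

```text
flip 0
0
  None
  None
  [0.14, 0.26, -0.19, 2.23, -0.02, 0.31, 1.74]
  [0.05, 0.44, -0.15, 1.87, 0.08, 0.84, 1.62]
0.3
  None
  [0.57, 0.3, -0.64, 2.32, 0.55, 0.21, 1.23]
  [0.03, 0.37, -0.11, 1.99, 0.05, 0.73, 1.65]
  [0.07, 0.62, -0.23, 1.62, 0.16, 1.22, 1.55]
0.6
  [0.79, 0.4, -0.87, 2.39, 1.33, 0.22, 0.5]
  [0.02, 0.33, -0.08, 2.11, 0.02, 0.6, 1.69]
  [0.08, 0.55, -0.21, 1.75, 0.14, 1.11, 1.56]
  [0.07, 0.83, -0.28, 1.36, 0.2, 1.59, 1.51]
0.9
  [0.05, 0.34, -0.1, 2.19, 0.03, 0.49, 1.69]
  [0.07, 0.5, -0.19, 1.86, 0.13, 0.99, 1.58]
  [0.08, 0.75, -0.27, 1.5, 0.19, 1.47, 1.52]
  [0.05, 1.04, -0.31, 1.11, 0.24, 1.93, 1.49]
push 0 [True, True, True, True]
push 0.3 [True, True, True, True]
push 0.6 [True, True, True, True]
flip 1
0
  None
  None
  [-0.35, 0.27, 0.36, 2.25, -0.48, 0.33, -0.97]
  [-0.29, 0.44, 0.28, 1.89, -0.16, 0.83, -1.31]
0.3
  None
  [-0.15, 0.24, 0.16, 2.34, -0.58, 0.2, -0.84]
  [-0.29, 0.38, 0.28, 2.0, -0.17, 0.73, -1.29]
  [-0.32, 0.63, 0.32, 1.63, -0.15, 1.21, -1.33]
0.6
  None
  [-0.29, 0.34, 0.29, 2.12, -0.2, 0.61, -1.25]
  [-0.32, 0.56, 0.32, 1.76, -0.14, 1.
[... 196 characters left out ...]
 -1.32]
  [-0.31, 1.06, 0.4, 1.13, -0.16, 1.9, -1.3]
push 0 [True, True, True, True]
push 0.3 [True, True, True, True]
push 0.6 [True, True, True, True]
flip used 1 4.0417
4.9333 [ 0.24069396  0.5957606   0.38645888  1.5451298  -0.66969927  1.62134802
 -0.58496468]
w1 {'vfov': np.float64(68.972), 'cx': np.float64(316.567), 'cy': np.float64(203.946), 'eye': array([0.59 , 0.019, 0.44 ]), 'attitude': array([ 0.763, -0.629, -0.095,  0.115])} [[317. 138.]
 [317. 201.]
 [318.  40.]]
w2 {'vfov': np.float64(68.972), 'cx': np.float64(316.567), 'cy': np.float64(203.946), 'eye': array([ 0.633, -0.209,  0.375]), 'attitude': array([ 0.748, -0.553, -0.352, -0.108])} [[340. 137.]
 [319. 197.]
 [242.  52.]]
```

```bash
python3 - <<'E'
import cv2,numpy as np
for n in("w1","w2"):
    b=cv2.imread(f"pics/{n}.png")[0:240,180:440]
    cv2.imwrite(f"pics/{n}c.png",np.clip(cv2.resize(b,None,fx=2.5,fy=2.5,interpolation=cv2.INTER_CUBIC)*1.4,0,255).astype(np.uint8))
E
```

```text
(no output)
```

View pics/w1c.png

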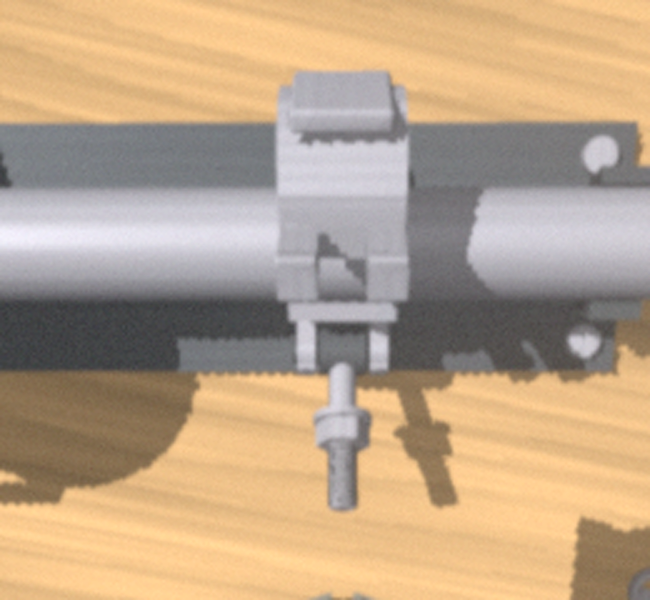

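View pics/w2c.png

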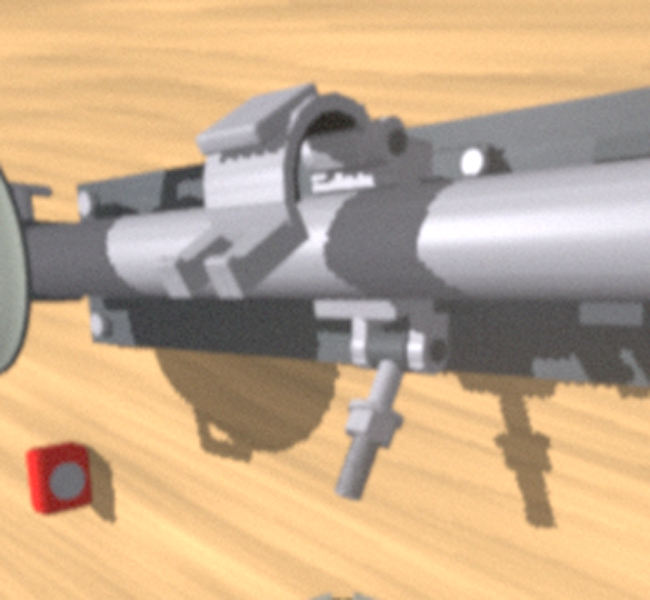

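```bash
python3 - <<'E'
from h import *
from bench import manip, viewer
T=viewer.get_calibration("top"); S=viewer.get_calibration("side"); A=cal("w1"); B=cal("w2")
w=lambda u,v:np.array([180+u/2.5,v/2.5])
t=lambda u,v:np.array([205+u/5,130+v/5]); s=lambda u,v:np.array([290+u/5,125+v/5])
up=lambda c,P:((proj(c,P)-[180,0])*2.5).round()
def tube_edges(cam,c,y0):
    # silhouette: points on cylinder at angles
    P=np.array([c.cp([.024*np.cos(a),y0,.078+.024*np.sin(a)]) for a in np.linspace(0,np.pi,91)]); v=proj(cam,P)[:,1]; return v.min(),v.max()
def res(q):
    c=Scene(*q); r=[]
    def add(cam,P,uv,wt=1): r.extend(wt*(proj(cam,P)[0]-uv))
    add(A,c.bolt(.085),w(342,504)); add(B,c.bolt(.085),w(348,494)); add(A,c.bolt(.0385),w(342,412)); add(B,c.bolt(.0385),w(377,408))
    add(T,c.bolt(.085),t(519,361),.5); add(S,c.bolt(.085),s(109,325),.5)
    for y0,vs in ((.08,(187,300)),(-.085,(187,299))):
        e=tube_edges(A,c,y0); r.extend([e[0]-vs[0]/2.5,e[1]-vs[1]/2.5])
    add(A,c.flap([-.112,.022,.008]),w(277,258)); add(A,c.flap([-.112,-.022,.008]),w(408,259))
    add(A,c.flap([-.070,0,.038]),w(341,110),.5)
    return np.array(r)
o=least_squares(res,np.load("q0.npy")[:5],loss="soft_l1"); print(o.x.round(4)); print(res(o.x).round(1)); np.save("q1.npy",o.x)
c=Scene(*o.x)
for nm,P in dict(hinge_near=c.flap([0,-.025,0]),lugnear=c.flap([-.112,-.022,.008]),lugfar=c.flap([-.112,.022,.008]),cr70n=c.flap([-.07,-.018,.038]),cr30n=c.flap([-.03,-.018,.038]),cr70f=c.flap([-.07,.018,.038]),cr30f=c.flap([-.03,.018,.038]),pin=c.cp([-.05,-.02,.04])).items(): print(nm,up(A,P)[0],up(B,P)[0])
E
```

```text
[ 0.6072  0.0223  0.1929  1.0033 -1.2286]
[  0.4   0.6  -1.    0.1   0.3   2.1  -0.5   1.7   0.2  -0.3  -0.8  -0.1
  -0.7  -0.6  -1.   -0.4  11.2   0.1 -11.3  -0.4   0.3  34.6]
hinge_near [400. 140.] [399. 140.]
lugnear [380. 258.] [501. 256.]
lugfar [305. 258.] [435. 258.]
cr70n [377. 283.] [446. 282.]
cr30n [381. 253.] [405. 253.]
cr70f [309. 283.] [391. 283.]
cr30f [305. 254.] [347. 255.]
pin [381. 349.] [431. 348.]
```

```bash
python3 - <<'E'
from h import *
A=cal("w1"); B=cal("w2"); q=np.load("q1.npy")
up=lambda c,P:((proj(c,P)-[180,0])*2.5).round()[0].tolist()
for a in (1.0,1.1,1.2,1.3,1.4):
    c=Scene(*q[:4],a)
    print(a,{nm:(up(A,c.flap(P)),up(B,c.flap(P))) for nm,P in dict(lugn=[-.112,-.022,.008],lugf=[-.112,.022,.008],c70n=[-.07,-.018,.038],c30n=[-.03,-.018,.038],c70f=[-.07,.018,.038]).items()})
c=Scene(*q)
print(q, c.bolt(.085).round(4),c.bolt(0).round(4))
E
```

```text
1.0 {'lugn': ([410.0, 265.0], [230.0, 266.0]), 'lugf': ([276.0, 265.0], [157.0, 268.0]), 'c70n': ([397.0, 115.0], [256.0, 129.0]), 'c30n': ([391.0, 70.0], [317.0, 81.0]), 'c70f': ([289.0, 115.0], [193.0, 141.0])}
1.1 {'lugn': ([412.0, 231.0], [218.0, 235.0]), 'lugf': ([274.0, 231.0], [144.0, 241.0]), 'c70n': ([397.0, 88.0], [255.0, 104.0]), 'c30n': ([391.0, 57.0], [320.0, 68.0]), 'c70f': ([288.0, 88.0], [191.0, 119.0])}
1.2 {'lugn': ([415.0, 193.0], [208.0, 202.0]), 'lugf': ([272.0, 194.0], [133.0, 211.0]), 'c70n': ([398.0, 61.0], [255.0, 80.0]), 'c30n': ([391.0, 46.0], [323.0, 57.0]), 'c70f': ([288.0, 61.0], [191.0, 96.0])}
1.3 {'lugn': ([416.0, 153.0], [200.0, 167.0]), 'lugf': ([270.0, 153.0], [124.0, 179.0]), 'c70n': ([398.0, 35.0], [257.0, 56.0]), 'c30n': ([391.0, 36.0], [328.0, 47.0]), 'c70f': ([288.0, 35.0], [193.0, 74.0])}
1.4 {'lugn': ([418.0, 110.0], [194.0, 130.0]), 'lugf': ([268.0, 111.0], [118.0, 146.0]), 'c70n': ([398.0, 10.0], [261.0, 33.0]), 'c30n': ([391.0, 27.0], [333.0, 38.0]), 'c70f': ([288.0, 10.0], [196.0, 53.0])}
[ 0.60717326  0.02232632  0.192948    1.00333349 -1.22860718] [ 0.4878 -0.001   0.0977] [0.5581 0.0127 0.052 ]
```

Measured opening is 1.01 rad; the hinge pin projects within 2 px of where it shows, and bolt and crown fit too. Now push the flap over at its crown.

```bash
python3 - <<'E'
from h import *
from bench import manip
q=np.load("q1.npy"); q[4]=1.01; np.save("q1.npy",q); c=Scene(*q)
o=ori(c,.45,flip=1); zz=zax(o)
P=lambda a,off=0:c.flap([-.05,0,.038],a)-off*zz
manip.move_pose(P(1.01,.09),o); manip.sleep(.2); f0=np.array(manip.current_force()); print(manip.current_clock(),f0.round(2))
manip.servo_line(P(1.04,.012),vel=.15)
for a in np.arange(1.0,.14,-.08):
    manip.servo_line(P(a),vel=.05); f=np.array(manip.current_force())-f0
    print(round(a,2),f.round(1),round(manip.current_clock(),2))
    if np.linalg.norm(f)>25: break
manip.servo_line(P(a,.06),vel=.2)
o=ori(c,0,flip=1); manip.move_pose(c.flap([-.091,0,.05],.15),o)
print(manip.current_clock()); shot("w3")
cv2.imwrite("pics/w3c.png",cv2.resize(cv2.imread("pics/w3.png")[100:400,160:480],None,fx=2,fy=2))
E
```

```text
6.0833 [-0.47  0.3   0.17]
1.0 [ 2.4 -0.8  4.4] 7.16
0.92 [ 3.5 -1.7  4.6] 7.41
0.84 [ 2.1 -0.9  3.5] 7.66
0.76 [ 1.8 -1.4  2.2] 7.91
0.68 [ 0.1 -0.2  0. ] 8.16
0.6 [0.8 0.2 0.8] 8.41
0.52 [ 0.5 -0.5 -0.5] 8.66
0.44 [ 0.8 -0.3  0.1] 8.91
0.36 [-0.6 -0.1  0.8] 9.16
0.28 [-0.4 -0.3  3.2] 9.41
0.2 [-2.3  0.3  4.8] 9.66
10.825
```

View pics/w3c.png

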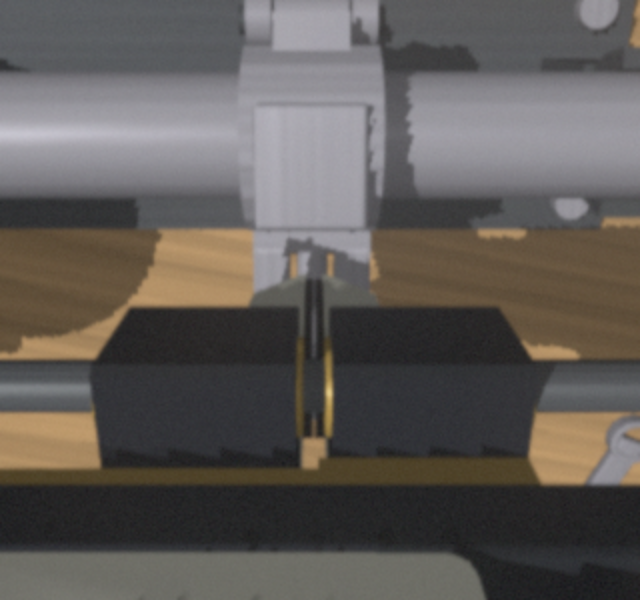

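The picture shows the flap lying over the tube, with the shut fingertips (u≈314) centred on the lug cheeks (253 to 371). Now press by feel.

```bash
python3 - <<'E'
from h import *
from bench import manip
c=Scene(*np.load("q1.npy")); manip.sleep(.2)
fz=lambda: np.mean([manip.current_force()[2] for _ in range(3)])
f0=fz(); p=c.flap([-.091,0,.05],.15); z=c.flap([-.091,0,.005],.2)[2]+.004; p[2]=z
manip.servo_line(p,vel=.12); print("start",z.round(4),round(fz()-f0,1),manip.current_clock())
log=[]
while z>.080:
    F=fz()-f0; 
    z-=.0006 if F<6.5 else .0003; p[2]=z; manip.servo_line(p,vel=.03); F=fz()-f0
    log.append((round((z-.09)*1e3,1),round(F,1)))
    if F>10.5: 
        manip.sleep(.15); F=fz()-f0; log.append(("hold",round(F,1)))
        if F>10.5: break
print(log,manip.current_clock(), np.array(manip.current_force()).round(1),manip.current_tool_pos())
E
```

```text
start 0.117 -0.5 11.525
[(np.float64(26.4), np.float64(0.7)), (np.float64(25.8), np.float64(0.0)), (np.float64(25.2), np.float64(0.5)), (np.float64(24.6), np.float64(-0.5)), (np.float64(24.0), np.float64(-0.1)), (np.float64(23.4), np.float64(0.3)), (np.float64(22.8), np.float64(0.5)), (np.float64(22.2), np.float64(1.3)), (np.float64(21.6), np.float64(1.1)), (np.float64(21.0), np.float64(1.5)), (np.float64(20.4), np.float64(1.4)), (np.float64(19.8), np.float64(2.0)), (np.float64(19.2), np.float64(2.0)), (np.float64(18.6), np.float64(2.3)), (np.float64(18.0), np.float64(1.9)), (np.float64(17.4), np.float64(2.6)), (np.float64(16.8), np.float64(1.7)), (np.float64(16.2), np.float64(2.9)), (np.float64(15.6), np.float64(1.8)), (np.float64(15.0), np.float64(1.8)), (np.float64(14.4), np.float64(2.1)), (np.float64(13.8), np.float64(1.4)), (np.float64(13.2), np.float64(2.6)), (np.float64(12.6), np.float64(2.8)), (np.float64(12.0), np.float64(2.6)), (np.float64(11.4), np.float64(1.9)), (np.float64(10.8), np.float64(1.9)), (np.float64(10.2), np.float64(1.2)), (np.float64(9.6), np.float64(1.7)), (np.float64(9.0), np.float64(2.6)), (np.float64(8.4), np.float64(2.9)), (np.float64(7.8), np.float64(5.4)), (np.float64(7.2), np.float64(7.7)), (np.float64(6.9), np.float64(8.5)), (np.float64(6.6), np.float64(9.9)), (np.float64(6.3), np.float64(11.0)), ('hold', np.float64(10.4)), (np.float64(6.0), np.float64(12.6)), ('hold', np.float64(11.0))] 21.075 [-11.8  -2.5  11.3] [0.56517188 0.01405317 0.09620093]
```

The press landed about 8 mm too near the hinge: I took the point above the lug along the tilted flap normal. The finger touched the crown's side, giving -12 N in x, so this reading can't be trusted. I'll lift and press again at the correct place.

```bash
python3 - <<'E'
from h import *
from bench import manip
c=Scene(*np.load("q1.npy"))
p=np.array(manip.current_tool_pos()); p[2]+=.012; manip.servo_line(p,vel=.15)
t=c.flap([-.0925,0,.005],0.0); t[2]=p[2]; manip.servo_line(t,vel=.1); manip.sleep(.15)
F=lambda: np.mean([manip.current_force() for _ in range(3)],axis=0)
f0=F(); print("free",f0.round(1)); z=.0985; log=[]
while z>.08:
    t[2]=z; manip.servo_line(t,vel=.03); f=F()-f0; log.append(((z*1e3).__round__(1),*[float(v) for v in f.round(1)]))
    if f[2]>10.5:
        manip.sleep(.1); f=F()-f0; log.append(("hold",float(f[2].round(1))))
        if f[2]>10.3: break
    z-=.0007 if f[2]<5 else .0003
print(log,manip.current_clock(),manip.current_tool_pos())
E
```

```text
free [-0.3 -0.5 -0.1]
[(98.5, 1.3, 0.8, 0.3), (97.8, 0.6, 0.6, -0.1), (97.1, -1.4, 0.7, 0.7), (96.4, -0.0, -0.2, 0.7), (95.7, 0.6, 0.0, 0.0), (95.0, -0.2, 0.7, 0.3), (94.3, 0.5, -0.2, -0.2), (93.6, 0.4, 1.0, 0.1), (92.9, 0.7, 1.3, 0.3), (92.2, -0.5, 0.1, 0.2), (91.5, -0.3, 1.1, -0.7), (90.8, 0.5, 0.4, 0.5), (90.1, -0.1, 1.3, 2.2), (89.4, -1.3, 1.1, 6.1), (89.1, -1.8, 0.8, 6.4), (88.8, -2.9, 0.5, 7.7), (88.5, -1.1, -0.5, 8.4), (88.2, -2.5, 0.3, 10.2), (87.9, -3.3, 0.8, 12.2), ('hold', 11.1)] 26.8 [0.55793841 0.01263881 0.08908162]
```

Now 11 N bears cleanly at the seat. The seat is at z 0.089, so the flap is about 0.065 rad past parallel, which is within the expected range. Next: lift off, check IK for the bolt swing, pinch and draw.

```bash
cat >> h.py <<'E'
G=.077
def bpose(c,th,d,b,flip,ysh=0):   # grasp bolt at G, drawn d, lean th, tool tilt b
    q=ori(c,b,flip=flip); return c.bolt(G+d,th,ysh)+.0188*zax(q), q
def tilt(th): return -.1+.6*(1.0-th)
E
python3 - <<'E'
from h import *
from bench import manip, effector
c=Scene(*np.load("q1.npy")); th0=c.lean
def ok(fl): return [manip.solve_ik(*bpose(c,th,d,tilt(th),fl)) is not None for th in (1.0,.75,.5,.25,0) for d in (0,.017)]
for fl in (1,0): print(fl,ok(fl))
p=np.array(manip.current_tool_pos()); p[2]+=.08; manip.servo_line(p,vel=.25)
effector.open_jaws()
P,q=bpose(c,th0,0,tilt(th0),1)
manip.move_pose(P-.07*zax(q),q); shot("w4"); print(manip.current_clock(),proj(cal("w4"),[c.bolt(.085),c.bolt(.06),c.bolt(.0385)]).round())
cv2.imwrite("pics/w4c.png",cv2.resize(cv2.imread("pics/w4.png")[120:400,160:480],None,fx=2,fy=2))
E
```

```text
1 [True, True, True, True, True, True, True, True, True, True]
0 [True, True, True, True, True, True, True, True, True, True]
29.1833 [[316. 230.]
 [316. 199.]
 [316. 175.]]
```

View pics/w4c.png

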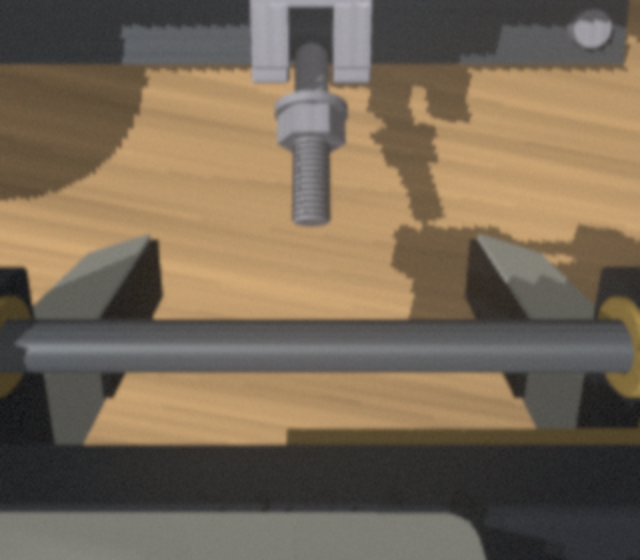

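The bolt end shows at (315.5, 231) against a predicted (316, 230), and the jaws are centred on it. Pinch and draw it out.

```bash
python3 - <<'E'
from h import *
from bench import manip, effector
c=Scene(*np.load("q1.npy")); th=c.lean
F=lambda: np.mean([manip.current_force() for _ in range(3)],axis=0)
P,q=bpose(c,th,0,tilt(th),1); f0=F()
manip.servo_line(P,vel=.12); print("at",(F()-f0).round(1))
effector.close(20); print("gap",manip.current_finger_gap(),(F()-f0).round(1))
for d in (.004,.008,.012,.0165):
    manip.servo_line(bpose(c,th,d,tilt(th),1)[0],vel=.04); f=F()-f0; print(d,f.round(1))
    if np.linalg.norm(f)>20: break
np.save("f0.npy",f0); print(manip.current_clock(),manip.current_finger_gap()); shot("w5")
E
```

```text
at [ 0.1  0.7 -0.9]
gap 0.013615582488187986 [-1.5  3.  -0. ]
0.004 [ 0.5  2.6 -1.9]
0.008 [-0.2  4.3 -2.7]
0.012 [-0.8  4.6 -2.7]
0.0165 [-1.8  5.2 -2.8]
32.125 0.013474188199589775
```

```bash
python3 - <<'E'
from h import *
from bench import manip, effector
c=Scene(*np.load("q1.npy")); f0=np.load("f0.npy")
F=lambda: np.mean([manip.current_force() for _ in range(3)],axis=0)
ths=list(np.linspace(.9,.1,9))+[.05,.01]
for th in ths:
    P,q=bpose(c,th,.0165,tilt(th),1,.0006); manip.servo_line(P,q,vel=.07); f=F()-f0
    print(round(th,2),(c.Rz.T@f).round(1))
    if np.linalg.norm(f)>18: print("STOP"); break
print(manip.current_clock(),manip.current_finger_gap(),manip.current_wrist_torque()); shot("w6")
cv2.imwrite("pics/w6c.png",cv2.resize(cv2.imread("pics/w6.png")[60:360,160:480],None,fx=2,fy=2))
E
```

```text
0.9 [ 0.5  3.9 -1.9]
0.8 [-0.4  3.8 -1.3]
0.7 [ 0.4  4.4 -1.9]
0.6 [-0.1  4.2 -1.4]
0.5 [ 0.4  4.9 -2.1]
0.4 [ 0.8  4.7 -1.5]
0.3 [-0.   4.3 -3.6]
0.2 [-0.   4.8 -3.1]
0.1 [-0.5  5.1 -3.3]
0.05 [-1.5  4.4 -2.5]
0.01 [-2.8  3.7 -2.9]
35.1333 0.013183202067299268 [ 0.84133094  0.22825889 -0.41061432]
```

View pics/w6c.png

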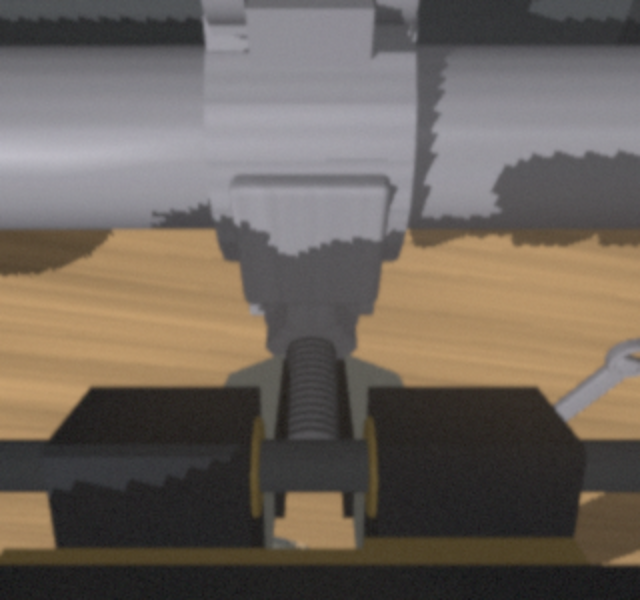

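The bolt has come up into the slot. The slight x-force rise at the end suggests it is touching the slot's back, so I'll ease out a little and lower by feel.

```bash
python3 - <<'E'
from h import *
from bench import manip, effector
c=Scene(*np.load("q1.npy")); f0=np.load("f0.npy")
F=lambda: np.mean([manip.current_force() for _ in range(3)],axis=0)
th=.022; b=tilt(.01)
for d in (.0165,.0135,.0105,.008,.006,.0045,.003,.002,.001):
    P,q=bpose(c,th,d,b,1,.0008); manip.servo_line(P,q,vel=.03); f=c.Rz.T@(F()-f0); print(d,f.round(1))
    if f[2]>3.5 or abs(f[0])>8: print("contact"); break
print(manip.current_clock(),manip.current_tool_pos(),(c.bolt(G+d,th)+.0188*zax(q)).round(4)); shot("w7")
E
```

```text
0.0165 [-2.3  5.1 -3.3]
0.0135 [-0.6  3.5 -2.6]
0.0105 [-0.9  4.9 -2.9]
0.008 [-1.3  3.7 -3.1]
0.006 [-1.1  3.9 -2.8]
0.0045 [-1.1  3.3 -3.6]
0.003 [-0.2  3.3 -3.3]
0.002 [ 0.   3.3 -1.9]
0.001 [-1.   3.4  3.2]
37.4333 [0.54757874 0.01149826 0.11397307] [0.5477 0.0107 0.1134]
```

Contact at 1–1.5 mm drawn out puts the nut face at z≈0.0895, against the felt seat at 0.089. That rules out the lip, which is 3 mm higher. Release, retreat and look.

```bash
python3 - <<'E'
from h import *
from bench import manip, effector
c=Scene(*np.load("q1.npy"))
effector.open_jaws(); q=np.array(manip.current_tcp_rot()); p=np.array(manip.current_tool_pos())
manip.servo_line(p-.07*zax(q),vel=.15)
# look from the -y side, robot's side
q2=ori(c,-.1,.75,flip=1); tgt=c.cp([-.05-.08,0,.08])
for k in (.17,.2,.23):
    try: manip.move_pose(tgt-k*zax(q2),q2); break
    except manip.PlanningError as e: print(k,e)
print(manip.current_clock(),np.array(manip.current_force()).round(1)); shot("w8")
s=proj(cal("w8"),[c.bolt(.085,0),c.bolt(.0365,0),c.flap([-.092,0,.005],-.065),c.flap([-.112,-.022,.008],-.065)]).round(); print(s)
x,y=s[1].astype(int); x0=max(0,min(x-120,400)); y0=max(0,min(y-90,220))
print(x0,y0); cv2.imwrite("pics/w8c.png",np.clip(cv2.resize(cv2.imread("pics/w8.png")[y0:y0+180,x0:x0+240],None,fx=3.3,fy=3.3,interpolation=cv2.INTER_CUBIC)*1.5,0,255).astype(np.uint8))
E
```

```text
40.2833 [0.1 0.8 0.7]
[[292. 109.]
 [324. 114.]
 [324. 114.]
 [337. 134.]]
204 24
```

View pics/w8c.png

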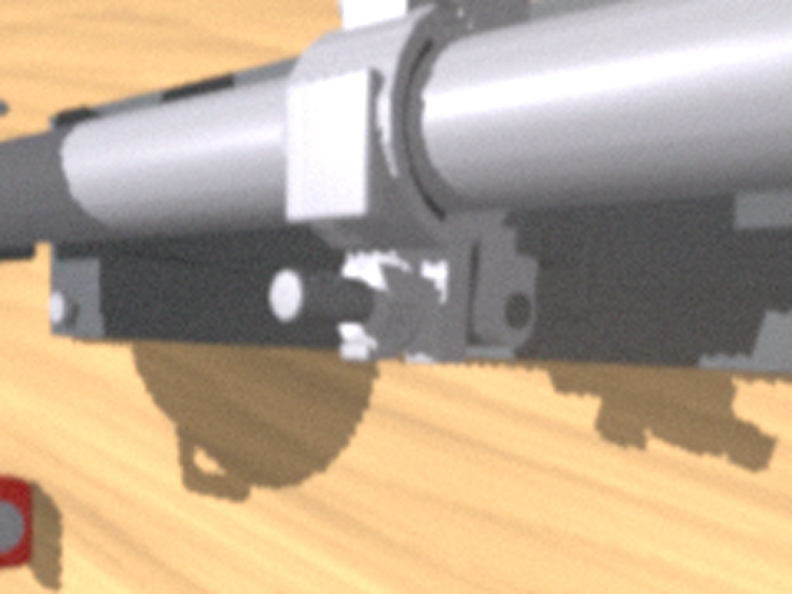

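```bash
python3 - <<'E'
from h import *
c=Scene(*np.load("q1.npy")); A=cal("w8")
o=least_squares(lambda x:proj(A,c.bolt(.085+x[0]/1e3,x[1]))[0]-[290.7,113.4],[0,0]); print(o.x)
print(proj(A,[c.bolt(.085,t) for t in (0,.03,.06)]).round(1), proj(A,c.bolt(.088,.02)).round(1),proj(A,c.flap([-.07,-.018,.038],-.065)).round(1),proj(A,c.flap([-.07,.018,.038],-.065)).round(1))
b=cv2.imread("pics/w8.png")[70:160,270:370]
g=np.clip((cv2.resize(b,None,fx=6,fy=6,interpolation=cv2.INTER_CUBIC)/255.)**.55*255,0,255).astype(np.uint8)
cv2.imwrite("pics/w8d.png",g)
E
```

```text
[0.94179677 0.04816809]
[[291.5 109.1]
 [291.4 111.8]
 [291.4 114.5]] [[289.2 110.6]] [[315.7  89.1]] [[290.5  91. ]]
```

View pics/w8d.png

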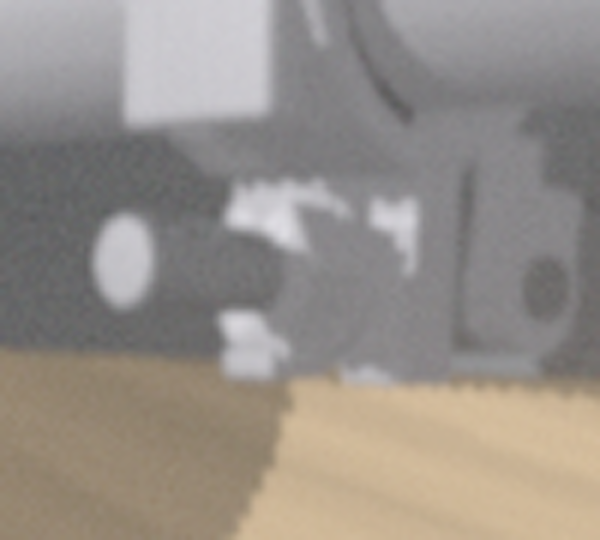

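```bash
python3 -c "
from bench import manip
print(manip.current_force(),manip.current_clock()); manip.hand_in()"
```

```text
[-0.34315605  0.27972373 -0.45847992] 40.3333
the job is handed in; nothing more can be done
```

The coupler is closed and the job was handed in at 40.3 s. The flap bears on the tube, and the nut is down in the slot behind the lips.

- **Flap:** I pushed it over by its crown. My first press landed about 8 mm too near the hinge, and the finger leaned on the crown's side with about 12 N sideways. I lifted off and pressed again on the cheeks, and it held at about 11 N, with a peak of 12 N. The flap stopped about 0.065 rad past parallel, and the last picture agrees with that.
- **Bolt:** I drew it out about 16.5 mm and swung it up; the forces stayed under 6 N. I eased it back slightly when I felt the back of the slot, then lowered it until it touched. The nut face stopped within about 1 mm of the felt seat height; the lips stand 3 mm higher. I then let go and backed away.
- **Last checks:** The wrist force is about zero and the robot touches nothing. The bolt measures about 0.9 mm out and leans about 0.05 rad outwards, close to square on the tilted seat but more than the 0.02 I commanded. By that measurement the flange clears the lips by only a few tenths of a millimetre, less than I can measure. I did not nudge it further.
- **Loose items:** I touched none of them, but did not check their positions again at the end.

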